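# Nip up the boom clamp of a stereo microscope stand with a flipped hex key

## Task

The boom clamp of the stereo microscope stand is only half tight. Take the big hex key out of the red rack, flip it over so that its short arm goes fully down into the clamp screw's socket, and swing the long arm clockwise (seen from above) for leverage until the screw comes to its hard stop. Then pull the key out and put it in the blue tray, leaving the microscope untouched and the glassware and other things on the bench where they are.

Things in the scene. Friction and masses are not known exactly. Their poses are not given: they have to be found in the camera images.
- key_mid (a point): middle of the big hex key's long arm. Steel L, 10 mm across flats, 0.15 kg: long arm 170 mm (foot to short arm's axis), short arm 45 mm (long arm's axis to tip), bend radius 12 mm. Axes: z along the long arm from foot to bend, x along the short arm from bend to tip; both arms have flats facing +y and -y. Starts upright in the rack, long arm down, short arm on top pointing away from the robot
- key_bend (a point): point on the big key where the axes of its long and short arm cross, 85 mm from key_mid; axes as key_mid. Standing in the socket and let go, the key stays in but its long arm droops about 8 degrees; it drives best held level
- key_tip (a point): centre of the end face of the big key's short arm, its last 2.5 mm chamfered; axes as key_mid
- key_foot (a point): centre of the end face of the big key's long arm; axes as key_mid
- rack_hole (a point): mouth of the upright square hole (12.2 mm wide, 45 mm deep) in which the key stands, 55 mm above the table. The rack is a red block fixed to the table, 50 mm (x) by 150 mm (y) by 55 mm high; the hole is 50 mm from its middle towards +y. Two small keys are stuck fast in it, 70 and 100 mm from the hole towards -y, up to 103 mm above the table
- stand: fixed boom stand, origin on the pillar's axis at table height, z up. Grey base 190 x 190 x 22 mm; pillar 32 mm thick (cap 36 mm), 268 mm high. Aluminium cross clamp on it, 137 to 193 mm above the table, x -112 to +35 mm, y +-30 mm, with a hand knob out to x +70 mm. Its split ear points to -x and has the clamp screw on top. A 25 mm boom bar runs along y at x -46 mm, 165 mm up, from y +98 to -240 mm
- microscope_mount (a point): on the boom bar's axis at its -y end, where the mount of the delicate white stereo microscope is clamped; axes as the stand's. Mount and head reach 28 mm from here to -x, 190 mm to +x (eyepieces), 60 mm to either y side, from 98 to 290 mm above the table
- socket (a point): centre of the floor of the clamp screw's hex socket, 197 mm above the table, 88 mm from the pillar's axis. Dark upright screw, round head 20 mm across, 19 mm tall; socket 11 mm across flats (1 mm play, free turn 6 degrees), 16 mm deep. z up; the frame turns with the screw, two flats face its +y and -y: the flipped key fits with its long arm along this x axis or any multiple of 60 degrees from it
- clamp_screw (a joint): turn of the clamp screw in rad, growing as it is tightened clockwise seen from above; it starts between 0 and 0.4 and comes to its hard stop, tight, at 1.1. Stiff: it takes 0.5 to 0.65 N m to turn, far too much for fingers on its head, and stays where it is left; forcing it on past the stop makes the key jump out
- tray: blue open tool tray fixed to the table, outside 180 mm (x) by 260 mm (y) by 22 mm high, walls and floor 4 mm; origin under its centre, z up
- beaker: glass beaker, 68 mm across, 92 mm high, loose and empty; origin at the centre of its underside
- bottle: amber reagent bottle, 60 mm across, 125 mm high, loose; origin at the centre of its underside
- slides: white slide box, 82 x 55 x 30 mm, loose; origin at the centre of its underside
- dish: closed Petri dish, 93 mm across, 16 mm high, loose; origin at the centre of its underside
Mind the look-alikes: they are no part of the job. There is more than one size of the part that bears key_mid; the job needs the smaller.

How it is judged:
By the outcome, as a careful person would: the job done as asked, in the order asked, and still so for the second after the job is handed in, with the robot touching nothing.
It also fails if it takes over 72 s, if anything falls off the work surface, if the arm or the gripper's body presses on something with over 40 N, if the wrist force passes 120 N, or if a joint passes its speed limit or range.

## Robot

A 7-joint arm with a two-finger parallel gripper is mounted at the origin on the work surface. World frame = base frame: x ahead of the robot, y to its left, z up, the work surface at z = 0. Lengths are in m, angles in rad, forces in N, time in s.
With the tool pointing down it reaches from about 0.425 to 0.925 m from the base axis. Payload 6.8 kg.
Tool frame: the origin (TCP) lies between the finger pads; the fingertips stand 17 mm ahead of it and the grasp point (between the pads) lies 2 mm behind it; z points along the fingers, x is the direction in which the jaws open and shut, and the axes are right-handed (so a half turn about z gives the same grasp; the last joint's range is limited). The gripper opens to 85 mm and grips with 20 to 120 N. Pads are 22 mm wide; open, the fingers measure 114 mm over their backs; the gripper's body (76 mm by 85 mm) begins 54 mm behind the grasp point. The pads swing forward as they close: fully open they stand 13 mm farther back than shut.
Start: joints at [1.16, 0.477, 0.022, 1.555, -0.011, 1.109, -0.083], TCP at [0.201, -0.644, 0.248] pointing down, gripper open.
Joint ranges: [-2.96, 2.96], [-0.34, 2.1], [-1.41, 1.46], [0.24, 2.44], [-1.37, 4.51], [0.17, 1.92], [-2.96, 2.96]. Speed limits (rad/s): [2.39, 2.39, 3.14, 3.14, 3.14, 3.14, 3.14].

## Interface

Orientations are given as a unit quaternion [w, x, y, z].
In Python, from station import readout, read_camera, get_calibration, bot, models gives the robot as it stands.
- The arm moves only by the tool carry_out, never from a script. Its argument "deltas" is a list of rows, each a list of 2 entries, a list of its own where there are three numbers: the shift along the tool's x, y, z in cm, then the turn about the tool's z in degrees. A call has 1 to 10 rows; each row is the pose to reach, as a shift and turn from the pose measured when the call began, along the tool's axes at that moment; what a row does not reach only later rows make up. A row lasts 1/8 s, in which the tool goes at most 62.5 mm and 10.7 degrees, less where a joint would pass 70% of its speed; a pose out of reach is approached as far as the arm can. A call with a gripper value outside its range is refused whole. "hand" is the opening, from 0 (shut) to 1 (fully open), set as the call begins (left out, the last holds). The fingers move at their own pace and stop on an object; "newtons" is the grip in N (left out, the last holds). Time passes only in rows, so rows that repeat a pose let the fingers close. It gives the time, the measured TCP pose, the force and the opening at its end, in the units of the state.
- readout.get_obs(): the state, without advancing time (a new reading comes with each control period).
- read_camera(name): name is "side" or "top"; returns the picture (420x560x3 uint8, red, green, blue); there is no depth.
- get_calibration(name): a dict with "fov_y" (degrees; the focal length in pixels is half the picture's height over the tangent of half this angle, whatever the lens; pixels are square), "cx", "cy" (the principal point, pixels), "world_from_camera" (4x4, takes a point from camera to world coordinates). Camera axes: x right, y down, z forward; pixel columns grow to the right and rows downward; lengths in m; the calibration is good to about 2 mm. A picture is of the moment at which its call begins. get_calibration takes no time and is no camera call.
- bot.hand_in(): hands the job in, once; it reports no verdict.
Trained networks look in the newest picture that a camera, given by its name, has taken for a name from the list of things; names that differ only in an ending like _2 or _b are one class to them, and where a whole thing is asked for, a point or a joint stands for the part that bears it (a point fixed in the world has none). Each returns a list of dicts, best first, with "score" (0 to 1); they miss things now and then, are a little off and sometimes report something else, mostly with a low value. They report only what shows in the picture. A call takes as long as a camera call. They do not tell look-alikes from the thing itself.
- models.spot_in(query, camera): "centre" ([row, column] in pixels, amid what is visible of it).
The state is a dict: "t": time; "q": joint angles; "joint_vel": joint speeds; "joint_torque": joint torques, N m; "eef_pos": TCP position; "tool_rot": TCP orientation; "contact_force": force on the tool from outside, world axes, zero at the start; "torque": the same for the moment, N m; "gripper_width": opening from 0.0 (shut) to 1.0 (fully open).
Only numpy, scipy, OpenCV 4.12 (cv2) and the standard library are available. Lean on these libraries where they do the work, as an engineer would, in place of code of your own. Each camera call takes 0.05 s, during which the arm holds its last target. There are 200 camera calls.

## Working session

There is one attempt and no reset: what is moved stays moved. The work goes in short steps, Python scripts to look and compute and a tool call to move; the robot and the scene stay as the last step left them, time stands still between calls to the robot, and variables do not carry over. Pictures are saved under pics/ and viewed, about 8 in all and at most 12, crops included, and the job is handed in when it is done.

Besides the shell and the picture viewer there is one more tool, called after ">>>" as name(argument=value, ...), one argument or row to a line, values as JSON. carry_out: Moves the arm, as the interface text tells. Its arguments: {"type":"object","properties":{"deltas":{"type":"array"},"hand":{"type":"number"},"newtons":{"type":"number"}},"required":["deltas"]}

```bash
mkdir -p pics; ls; python3 - <<'E'
from station import readout, read_camera, get_calibration, bot, models
import cv2, numpy as np
print(readout.get_obs())
for c in ("side","top"):
    im=read_camera(c); cv2.imwrite(f"pics/{c}0.png",im[:,:,::-1]); print(c,get_calibration(c))
    for q in ["key_mid","key_bend","key_tip","rack_hole","stand","socket","tray","microscope_mount","beaker","bottle","slides","dish"]:
        print(q,[(np.round(d["centre"],1).tolist(),round(d["score"],2)) for d in models.spot_in(q,c)[:3]])
E
```

```text
pics
{'t': 0.0, 'q': array([ 1.15990097,  0.47777557,  0.02236603,  1.55645672, -0.0115203 ,
        1.10928274, -0.08312027]), 'joint_vel': array([-1.85656593e-05,  4.89564704e-04, -1.23198749e-04,  5.73883272e-04,
        1.11181169e-03, -2.36787321e-04,  5.77459006e-04]), 'joint_torque': array([ 2.22631564e-05, -5.96450114e+01,  1.60772536e+00, -2.81200272e+01,
        1.24424402e-02,  9.36886965e-03, -4.09115003e-06]), 'eef_pos': array([ 0.20108964, -0.64376618,  0.24734041]), 'tool_rot': array([-4.79052466e-04,  8.05654635e-01, -5.92384845e-01, -7.58348229e-04]), 'contact_force': array([ 0.59596281, -0.52121924, -0.05030879]), 'torque': array([ 0.04479482, -0.00527663,  0.03506024]), 'gripper_width': 1.0016836324186855}
side {'fov_y': 42.383112499846945, 'cx': 278.2886786725309, 'cy': 208.82727221644478, 'world_from_camera': array([[-0.73684843, -0.41454803,  0.53404524, -0.17616799],
       [-0.67589038,  0.4341237 , -0.59557435,  0.78474822],
       [ 0.01505248, -0.79980407, -0.60007239,  0.913558  ],
       [ 0.        ,  0.        ,  0.        ,  1.        ]])}
key_mid [([2
[... 740 characters left out ...]

       [-0.99939386,  0.02563438,  0.02355418, -0.02625453],
       [-0.02732092, -0.15821553, -0.98702655,  1.08203429],
       [ 0.        ,  0.        ,  0.        ,  1.        ]])}
key_mid [([352.0, 398.8], 0.57), ([249.4, 403.1], 0.49), ([167.1, 438.8], 0.29)]
key_bend [([353.1, 394.4], 0.89), ([246.2, 403.6], 0.48)]
key_tip [([353.5, 394.0], 0.63)]
rack_hole [([262.5, 410.2], 0.62)]
stand [([178.0, 316.2], 0.8), ([276.5, 173.1], 0.43)]
socket []
tray [([274.2, 169.9], 0.82)]
microscope_mount [([111.7, 344.1], 0.65)]
beaker [([169.0, 440.1], 0.88)]
bottle [([168.2, 201.2], 0.92)]
slides [([284.2, 295.8], 0.9)]
dish [([181.5, 152.8], 0.91), ([211.6, 302.9], 0.66), ([247.2, 405.0], 0.4)]
```

```bash
python3 - <<'E'
import cv2
for c in ("side","top"):
    im=cv2.imread(f"pics/{c}0.png"); cv2.imwrite(f"pics/{c}0b.png",cv2.resize(im,(800,600),interpolation=cv2.INTER_CUBIC))
E
```

```text
(no output)
```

View pics/side0b.png

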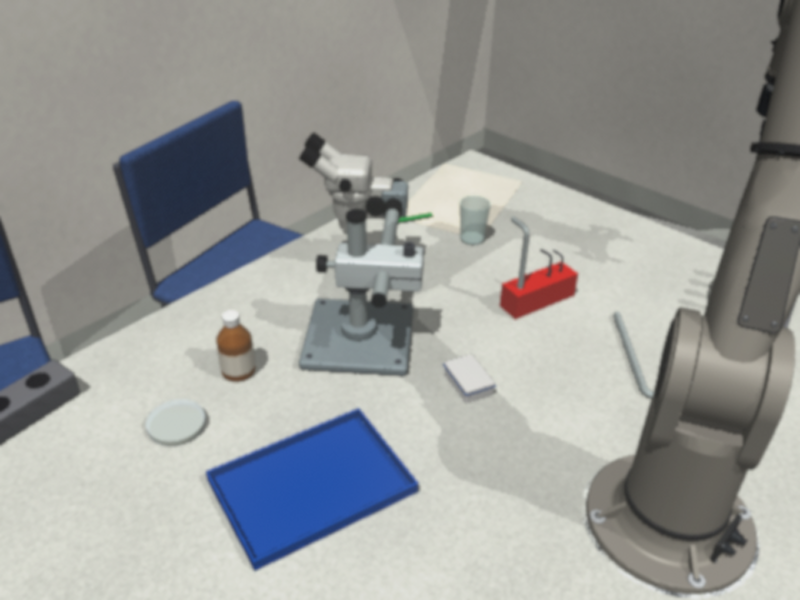

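View pics/top0b.png

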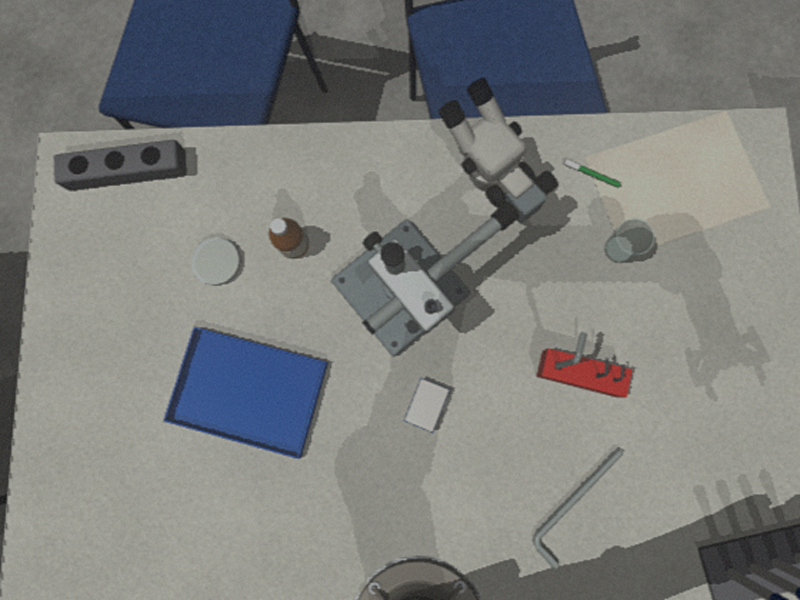

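The standing key in the red rack (side ~(365,172), top ~(400,245)) is the one meant. The other look-alikes are a larger L key lying on the table (side ~(441,248), top ~(398,352)) and two small stuck keys in the rack. Only the first stands in the rack with its short arm on top. I'll confirm that in one crop.

```bash
python3 - <<'E'
import cv2,numpy as np
def crop(c,x,y):
    im=cv2.imread(f"pics/{c}0.png")[y:y+75,x:x+100]; im=cv2.resize(im,None,fx=4,fy=4,interpolation=cv2.INTER_CUBIC)
    im=cv2.convertScaleAbs(im,alpha=1.3)
    for k in range(0,100,10):
        cv2.line(im,(k*4,0),(k*4,6),(0,255,255),1); cv2.putText(im,str(x+k),(k*4,16),0,.33,(0,0,255),1)
    for k in range(0,75,10):
        cv2.line(im,(0,k*4),(6,k*4),(0,255,255),1); cv2.putText(im,str(y+k),(8,k*4+4),0,.33,(0,0,255),1)
    return im
a=np.hstack([crop("top",360,215),crop("top",245,165)]);b=np.hstack([crop("side",325,145),crop("side",220,145)])
cv2.imwrite("pics/crops.png",np.vstack([a,b]))
E
```

```text
(no output)
```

View pics/crops.png

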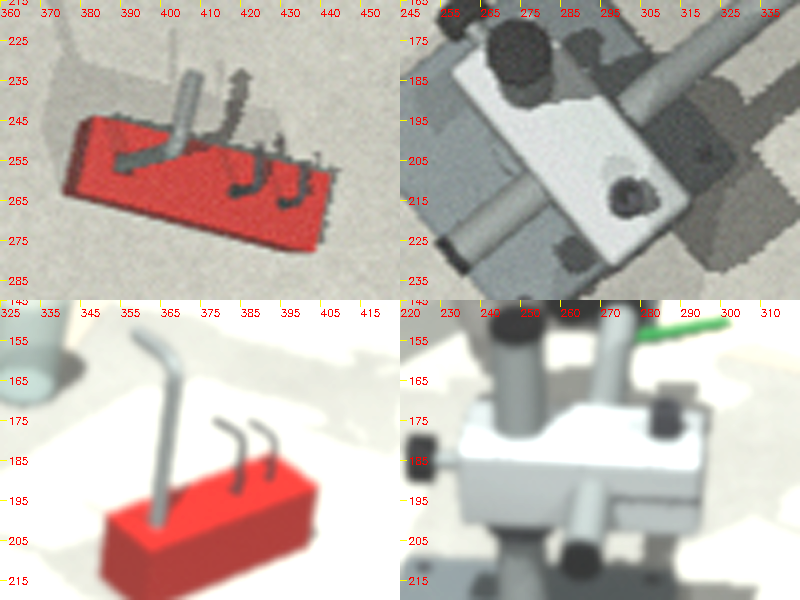

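```bash
cat > h.py <<'E'
import numpy as np, cv2
from station import readout, read_camera, get_calibration, bot, models
def ray(c,u,v):
    k=get_calibration(c); f=210/np.tan(np.radians(k["fov_y"]/2)); T=k["world_from_camera"]
    return T[:3,3], T[:3,:3]@np.array([(u-k["cx"])/f,(v-k["cy"])/f,1.])
def atz(c,u,v,z):
    o,d=ray(c,u,v); return o+d*(z-o[2])/d[2]
def tri(pt,ps):
    o1,d1=ray("top",*pt);o2,d2=ray("side",*ps); d1/=np.linalg.norm(d1);d2/=np.linalg.norm(d2)
    s=np.linalg.lstsq(np.c_[d1,-d2],o2-o1,rcond=None)[0]; a=o1+s[0]*d1;b=o2+s[1]*d2
    return (a+b)/2,np.linalg.norm(a-b)
def proj(c,p):
    k=get_calibration(c); f=210/np.tan(np.radians(k["fov_y"]/2)); T=np.linalg.inv(k["world_from_camera"])
    q=T[:3,:3]@np.asarray(p,float)+T[:3,3]; return np.array([f*q[0]/q[2]+k["cx"],f*q[1]/q[2]+k["cy"]])
E
python3 - <<'E'
from h import *
np.set_printoptions(precision=4,suppress=True)
for n,a,b,z in [("hole",(390,255),(364.3,201),.055),("bend",(404,252.5),(369,163),.18),("tip",(408,233),(359,154),.18),("head",(302,213.8),(286.5,171.3),.213)]:
    print(n,tri(a,b),atz("top",*a,z),atz("side",*b,z))
print("rack",[atz("top",360+x/4,215+y/4,.055) for x,y in [(97,117),(333,172),(315,250),(72,195)]])
print("cap",atz("top",245+120/4,165+50/4,.268),"baseR",atz("top",245+265/4,165+200/4,.193))
# boom ends at z .165 left end; mount end
print("boom", atz("top",245+55/4,165+245/4,.165),atz("top",505/1.4286,218/1.4286,.165))
for n,uv,z in [("base",(405,220),.022),("base",(332,280),.022),("base",(396,355),.022),("base",(469,292),.022),
 ("tray",(198,327),.022),("tray",(329,360),.022),("tray",(300,457),.022),("tray",(165,421),.022),("beak",(620,248),.092),("slides",(428,403),.03),("bottle",(280,225),.125),("bigk",(621,450),.01),("bigkb",(538,540),.01)]: print(n,uv,atz("top",uv[0]/1.42857,uv[1]/1.42857,z))
E
```

```text
hole (array([ 0.449 , -0.2588,  0.0498]), np.float64(0.004610456445859769)) [ 0.4506 -0.2563  0.055 ] [ 0.4435 -0.2541  0.055 ]
bend (array([ 0.4498, -0.2621,  0.1695]), np.float64(0.00010090196403681223)) [ 0.4492 -0.2594  0.18  ] [ 0.4409 -0.2473  0.18  ]
tip (array([ 0.4918, -0.2734,  0.1741]), np.float64(0.002572261206760838)) [ 0.4922 -0.2711  0.18  ] [ 0.4855 -0.2658  0.18  ]
head (array([ 0.5366, -0.0364,  0.2104]), np.float64(0.0006109566018514138)) [ 0.5364 -0.0362  0.213 ] [ 0.5336 -0.0335  0.213 ]
rack [array([ 0.478 , -0.2435,  0.055 ]), array([ 0.4401, -0.3882,  0.055 ]), array([ 0.3922, -0.3732,  0.055 ]), array([ 0.4295, -0.2251,  0.055 ])]
cap [0.6053 0.0182 0.268 ] baseR [ 0.5363 -0.0569  0.193 ]
boom [0.5176 0.063  0.165 ] [ 0.686  -0.1613  0.165 ]
base (405, 220) [0.7323 0.0074 0.022 ]
base (332, 280) [0.6196 0.147  0.022 ]
base (396, 355) [0.476 0.029 0.022]
base (469, 292) [ 0.5898 -0.109   0.022 ]
tray (198, 327) [0.5369 0.3981 0.022 ]
tray (329, 360) [0.4697 0.1525 0.022 ]
tray (300, 457) [0.2974 0.2045 0.022 ]
tray (165, 421) [0.3658 0.4524 0.022 ]
beak (620, 248) [ 0.6484 -0.3695  0.092 ]
slides (428, 403) [ 0.388  -0.0274  0.03  ]
bottle (280, 225) [0.6976 0.2204 0.125 ]
bigk (621, 450) [ 0.2975 -0.3706  0.01  ]
bigkb (538, 540) [ 0.1467 -0.2142  0.01  ]
```

The crop settles it: the standing L at side (364,201)–(369,163)–(359,154) is the key, its stuck small neighbours are at side (382,185) and (392,182), and the screw head is at top (302,214). The geometry agrees: rack centre (0.435,-0.3075) at yaw -14.7°, hole (0.4475,-0.259), pillar (0.605,0.018), and the screw 88 mm from the pillar.

The tool can only stay vertical, so I'll pivot the key inside the pads against the rack's edge.

```bash
cat >> h.py <<'E'
from scipy.spatial.transform import Rotation as Rt
np.set_printoptions(precision=4,suppress=True)
def pose():
    o=readout.get_obs(); q=o["tool_rot"]; return o["eef_pos"],Rt.from_quat([q[1],q[2],q[3],q[0]]).as_matrix(),o
def conv(targets):
    "targets (x,y,z,toolx angle deg) -> rows"
    p,R,o=pose(); a=np.degrees(np.arctan2(R[1,0],R[0,0])); print("pose",p,"ang",round(a,2),"F",o["contact_force"],"t",o["t"])
    rows=[]
    for t in targets:
        d=R.T@(np.array(t[:3])-p)*100; tu=-((t[3]-a+180)%360-180); rows.append([[round(float(v),2) for v in d],round(tu,1)])
    print(rows)
E
python3 - <<'E'
from h import *
conv([(.33,-.45,.25,0),(.4475,-.259,.25,75.3)])
E
```

```text
pose [ 0.2013 -0.6443  0.2483] ang -72.65 F [ 0.2612 -0.0671  0.4145] t 1.3
[[[-14.71, -18.08, -0.17], np.float64(-72.7)], [[-29.44, -34.99, -0.17], np.float64(-148.0)]]
```

>>> carry_out(
  deltas=[
    [[-4,-5,0],-10],
    [[-8,-10,0],-20],
    [[-12,-15,0],-30],
    [[-16,-20,0],-40],
    [[-20,-25,0],-50],
    [[-24,-30,0],-60],
    [[-27,-33,0],-70],
    [[-29.4,-35,0],-80],
    [[-29.4,-35,0],-90],
    [[-29.4,-35,0],-100],
  ],
  hand=1,
)

```text
t: 2.55
eef_pos: [0.448, -0.2588, 0.2485]
tool_rot: [0.0, 0.971, 0.24, 0.0]
contact_force: [-0.5, -0.4, -1.5]
gripper_width: 1.003
```

```bash
python3 - <<'E'
from h import *
conv([(.4475,-.259,.25,75.3)])
E
```

```text
pose [ 0.448  -0.2588  0.2485] ang 27.75 F [-0.4822 -0.3933 -1.5284] t 2.55
[[[-0.05, -0.01, -0.15], np.float64(-47.6)]]
```

>>> carry_out(
  deltas=[
    [[0,0,0],-10.5],
    [[0,0,0],-21],
    [[0,0,0],-31.5],
    [[0,0,0],-42],
    [[0,0,0],-47.6],
    [[0,0,3],-47.6],
    [[0,0,6],-47.6],
    [[0,0,9],-47.6],
    [[0,0,10.8],-47.6],
    [[0,0,10.8],-47.6],
  ],
)

```text
t: 3.8
eef_pos: [0.4475, -0.2586, 0.1397]
tool_rot: [-0.001, 0.791, 0.611, -0.0]
contact_force: [-0.4, -0.2, -0.1]
gripper_width: 1.0
```

```bash
python3 - <<'E'
from h import *
conv([(.4475,-.259,.14,75.3)])
a=read_camera("side")[110:230,290:450,::-1]; b=read_camera("top")[190:310,330:490,::-1]
im=np.hstack([cv2.resize(x,(400,300),interpolation=cv2.INTER_CUBIC) for x in (a,b)])
cv2.imwrite("pics/g1.png",im)
E
```

```text
pose [ 0.4475 -0.2586  0.1397] ang 75.35 F [-0.4367 -0.2109 -0.0621] t 3.8
[[[-0.04, 0.01, -0.03], np.float64(0.1)]]
```

View pics/g1.png

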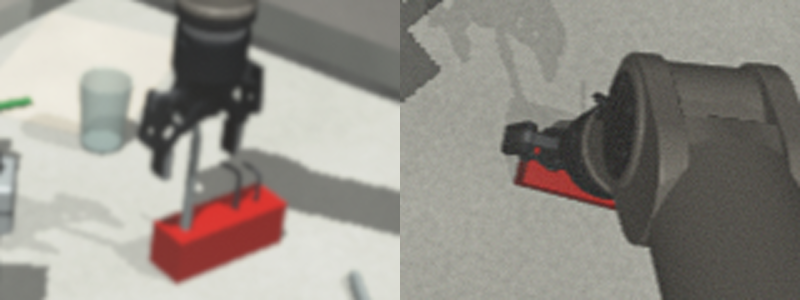

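The key stands between the open fingers (side crop ~(190,150)), with its top under the palm. I'll close.

>>> carry_out(
  deltas=[
    [[0,0,0],0],
    [[0,0,0],0],
    [[0,0,0],0],
    [[0,0,0],0],
    [[0,0,0],0],
    [[0,0,0],0],
    [[0,0,0],0],
    [[0,0,0],0],
  ],
  hand=0,
  newtons=30,
)

```text
t: 4.9
eef_pos: [0.4488, -0.2591, 0.1414]
tool_rot: [0.001, 0.791, 0.611, 0.0]
contact_force: [-0.9, 0.3, 3.5]
gripper_width: 0.106
```

>>> carry_out(
  deltas=[
    [[0,0,-1.8],0],
    [[0,0,-3.7],0],
    [[0,0,-3.7],0],
    [[0,1.8,-3.65],0],
    [[0,3.4,-3.4],0],
    [[0,4.9,-2.95],0],
    [[0,6.4,-2.3],0],
    [[0,7.8,-1.4],0],
    [[0,9.1,-0.4],0],
    [[0,9.1,-0.4],0],
  ],
)

```text
t: 6.15
eef_pos: [0.5378, -0.2819, 0.1445]
tool_rot: [0.001, 0.791, 0.611, 0.001]
contact_force: [-0.9, -1.3, -0.8]
gripper_width: 0.112
```

```bash
python3 - <<'E'
from h import *
conv([(.5729,-.2929,.058,75.35)])
a=read_camera("side")[110:230,270:430,::-1]
cv2.imwrite("pics/g2.png",cv2.resize(a,(640,480),interpolation=cv2.INTER_CUBIC))
E
```

```text
pose [ 0.5378 -0.2819  0.1445] ang 75.38 F [-0.8772 -1.2948 -0.8081] t 6.15
[[[-0.18, 3.65, 8.66], np.float64(0.0)]]
```

View pics/g2.png

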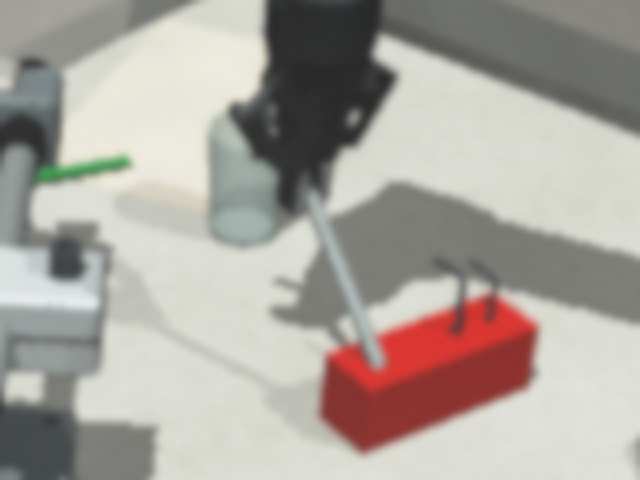

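The key has pivoted about 45°, with its foot still at the hole. I'll continue down.

>>> carry_out(
  deltas=[
    [[0,1.1,1.2],0],
    [[0,2.1,2.4],0],
    [[0,2.85,3.9],0],
    [[0,3.45,5.5],0],
    [[0,3.8,7.1],0],
    [[0,4,8.7],0],
    [[0,4,8.7],0],
    [[0,4,8.7],0],
  ],
)

```text
t: 7.2
eef_pos: [0.5759, -0.2918, 0.0578]
tool_rot: [0.0, 0.791, 0.611, 0.001]
contact_force: [0.3, -0.0, -0.7]
gripper_width: 0.109
```

```bash
python3 - <<'E'
from h import *
conv([(.5729,-.2929,.058,75.35)])
a=read_camera("side")[110:230,270:430,::-1]
cv2.imwrite("pics/g3.png",cv2.resize(a,(640,480),interpolation=cv2.INTER_CUBIC))
p,R,o=pose(); g=p-R[:,2]*.002
k=R[:,1] # key z dir
for s in (-.133,.0,.037): print(s,proj("side",g+k*s))
E
```

```text
pose [ 0.5759 -0.2918  0.0578] ang 75.38 F [ 0.3297 -0.0113 -0.7119] t 7.2
[[[-0.18, -0.26, -0.02], np.float64(0.0)]]
-0.133 [364.2268 198.2695]
0.0 [334.2115 175.1385]
0.037 [326.4598 169.1647]
```

View pics/g3.png

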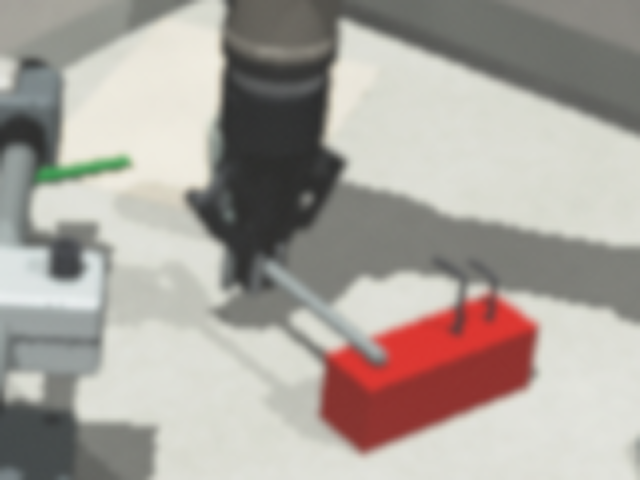

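The key is level: predicted foot (377,353) against about (380,360) seen in the crop. I'll tighten the grip, lift and carry it over the screw with the foot direction near 162°.

```bash
cat >> h.py <<'E'
S=np.array([.536,-.036])
def at(phi,zb,L=.037,S=S,dz=-.002):
    "TCP target with bend over S at axis height zb, foot direction phi deg"
    a=np.radians(phi); return (S[0]+L*np.cos(a),S[1]+L*np.sin(a),zb+dz,phi-90)
E
python3 - <<'E'
from h import *
conv([(.5759,-.2918,.31,75.38),at(162,.31),at(162,.272)])
E
```

```text
pose [ 0.5761 -0.2919  0.0582] ang 75.37 F [-0.1308 -0.0682 -0.7096] t 7.25
[[[0.01, 0.02, -25.18], np.float64(-0.0)], [[23.98, -13.99, -25.01], np.float64(3.4)], [[23.97, -14.0, -21.21], np.float64(3.4)]]
```

>>> carry_out(
  deltas=[
    [[0,0,0],0],
    [[0,0,-5],0],
    [[0,0,-10],0],
    [[0,0,-15],0],
    [[0,0,-20],0],
    [[0,0,-25],0],
    [[4,-2,-25],0],
    [[8,-4.5,-25],0],
    [[12,-7,-25],0],
    [[16,-9.3,-25],0],
  ],
  newtons=80,
)

```text
t: 8.5
eef_pos: [0.5252, -0.1121, 0.3084]
tool_rot: [0.001, 0.791, 0.611, 0.001]
contact_force: [-0.1, 0.4, -0.5]
gripper_width: 0.096
```

```bash
python3 - <<'E'
from h import *
conv([at(162,.31),at(162,.275)])
E
```

```text
pose [ 0.5252 -0.1121  0.3084] ang 75.37 F [-0.1287  0.3517 -0.4882] t 8.5
[[[7.85, -4.57, 0.02], np.float64(3.4)], [[7.86, -4.58, 3.52], np.float64(3.4)]]
```

>>> carry_out(
  deltas=[
    [[4,-2.3,0],1.7],
    [[7.8,-4.6,0],3.4],
    [[7.9,-4.6,0],3.4],
    [[7.9,-4.6,2],3.4],
    [[7.9,-4.6,3.5],3.4],
    [[7.9,-4.6,3.5],3.4],
  ],
)

```text
t: 9.25
eef_pos: [0.4999, -0.0248, 0.2721]
tool_rot: [0.0, 0.809, 0.587, -0.0]
contact_force: [-0.4, 0.4, -1.2]
gripper_width: 0.098
```

```bash
python3 - <<'E'
from h import *
conv([at(162,.26)])
a=read_camera("side")[100:220,210:370,::-1]; b=read_camera("top")[160:280,220:380,::-1]
cv2.imwrite("pics/g4.png",np.hstack([cv2.resize(x,(400,300),interpolation=cv2.INTER_CUBIC) for x in (a,b)]))
p,R,o=pose(); g=p-R[:,2]*.002; k=R[:,1]
for n,q in [("foot",g-k*.133),("bend",g+k*.037),("tip",g+k*.037-[0,0,.045]),("head",[.536,-.036,.213])]: print(n,(proj("side",q)-[210,100])*2.5,(proj("top",q)-[220,160])*2.5+[400,0])
E
```

```text
pose [ 0.4999 -0.0248  0.2721] ang 71.93 F [-0.4145  0.4275 -1.2425] t 9.25
[[[0.06, 0.07, 1.41], np.float64(-0.1)]]
foot [294.478  211.2328] [543.5684 327.6092]
bend [192.5781 119.3374] [605.089  122.8967]
tip [191.3995 160.6684] [604.703  131.6827]
head [191.1258 176.2739] [604.7432 134.9544]
```

View pics/g4.png

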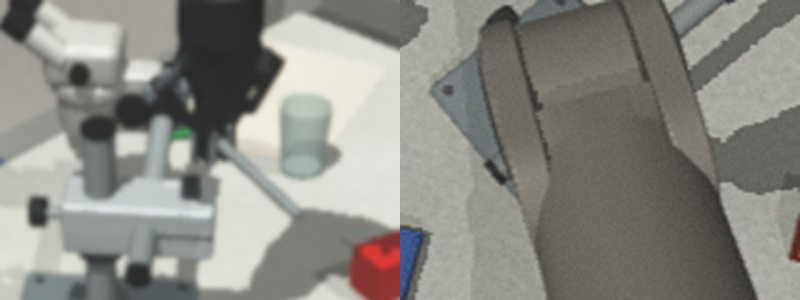

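The foot lies where predicted ((294,211) against about (295,213)) and the tip is just above the screw head. I'll lower it by feel.

>>> carry_out(
  deltas=[
    [[0.05,0.05,0.5],0],
    [[0.05,0.05,1.0],0],
    [[0.05,0.05,1.2],0],
    [[0.05,0.05,1.4],0],
    [[0.05,0.05,1.6],0],
    [[0.05,0.05,1.6],0],
  ],
)

```text
t: 10.1
eef_pos: [0.5015, -0.0241, 0.2573]
tool_rot: [0.001, 0.809, 0.587, 0.001]
contact_force: [-0.4, 0.8, -1.5]
gripper_width: 0.102
```

>>> carry_out(
  deltas=[
    [[0,0,0.15],0],
    [[0,0,0.3],0],
    [[0,0,0.4],0],
    [[0,0,0.4],0],
  ],
)

```text
t: 10.6
eef_pos: [0.5015, -0.0241, 0.2532]
tool_rot: [0.001, 0.809, 0.587, 0.001]
contact_force: [-0.2, -0.4, -1.9]
gripper_width: 0.102
```

>>> carry_out(
  deltas=[
    [[0,0,0.15],0],
    [[0,0,0.3],0],
    [[0,0,0.4],0],
    [[0,0,0.4],0],
  ],
)

```text
t: 11.1
eef_pos: [0.5024, -0.0243, 0.2495]
tool_rot: [0.002, 0.809, 0.587, 0.001]
contact_force: [2.5, -1.7, 0.0]
gripper_width: 0.096
```

Contact came only about 4–6 mm below the head's top, so the tip is in the mouth and not yet aligned. I'll turn clockwise about the screw with light downward pressure.

>>> carry_out(
  deltas=[
    [[0.13,0,0.1],2],
    [[0.26,0.01,0.2],4],
    [[0.38,0.02,0.2],6],
    [[0.51,0.04,0.2],8],
    [[0.64,0.05,0.2],10],
    [[0.77,0.08,0.2],12],
    [[0.77,0.08,0.2],12],
  ],
)

```text
t: 11.98
eef_pos: [0.5056, -0.0176, 0.2472]
tool_rot: [0.002, 0.867, 0.499, 0.002]
contact_force: [5.6, -3.2, -3.2]
gripper_width: 0.099
```

>>> carry_out(
  deltas=[
    [[0,0.1,0.05],0],
    [[0,0.2,0.1],0],
    [[0,0.2,0.2],0],
    [[0,0.2,0.2],0],
  ],
)

```text
t: 12.48
eef_pos: [0.5068, -0.0184, 0.2448]
tool_rot: [0.001, 0.867, 0.499, 0.001]
contact_force: [-0.8, 1.2, -0.9]
gripper_width: 0.1
```

```bash
python3 - <<'E'
from h import *
conv([])
p,R,o=pose(); print(o["torque"],p-R[:,2]*.002+R[:,1]*.037)
a=read_camera("side")[100:220,210:370,::-1]
cv2.imwrite("pics/g5.png",cv2.resize(a,(800,600),interpolation=cv2.INTER_CUBIC))
g=p-R[:,2]*.002; k=R[:,1]
for n,q in [("foot",g-k*.133),("bend",g+k*.037),("tip",g+k*.037-[0,0,.045]),("head",[.536,-.036,.213])]: print(n,(proj("side",q)-[210,100])*5)
E
```

```text
pose [ 0.5068 -0.0184  0.2448] ang 59.84 F [-0.807   1.1964 -0.9136] t 12.475
[]
[-0.2824 -0.4786 -0.0003] [ 0.5388 -0.037   0.2469]
foot [505.4567 493.0601]
bend [381.0617 288.5808]
tip [378.8246 368.9776]
head [382.2516 352.5478]
```

View pics/g5.png

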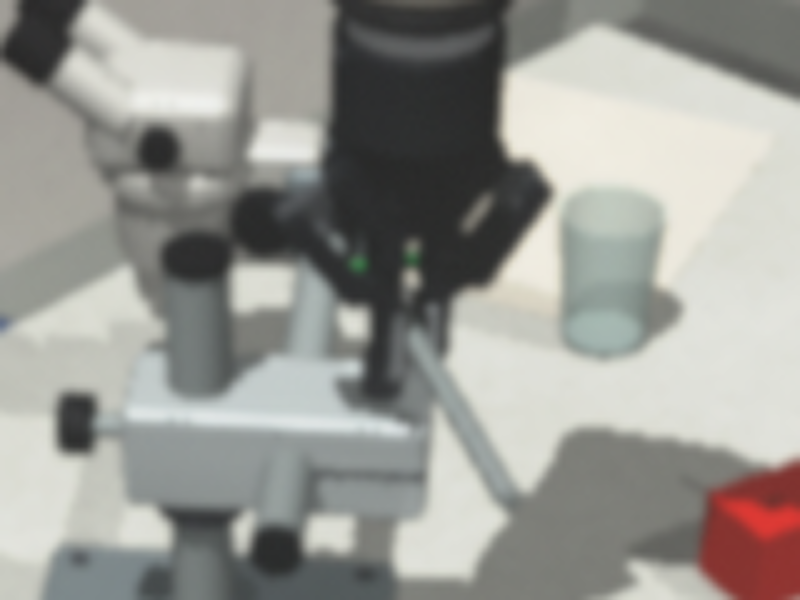

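The forces vanished after the 2 mm forward shift and the tip is about 11 mm below the head's top, so it is in the hex at φ≈150°. I'll push to the floor.

>>> carry_out(
  deltas=[
    [[0,0,0.2],0],
    [[0,0,0.4],0],
    [[0,0,0.55],0],
    [[0,0,0.65],0],
    [[0,0,0.65],0],
  ],
)

```text
t: 13.15
eef_pos: [0.507, -0.0184, 0.2384]
tool_rot: [0.001, 0.867, 0.499, 0.001]
contact_force: [0.3, -0.9, -0.7]
gripper_width: 0.1
```

```bash
python3 - <<'E'
from h import *
conv([])
p,R,o=pose(); print(o["torque"],p-R[:,2]*.002+R[:,1]*.037)
E
```

```text
pose [ 0.507  -0.0184  0.2384] ang 59.84 F [ 0.2708 -0.8916 -0.7417] t 13.15
[]
[-0.2114 -0.4684  0.0034] [ 0.5389 -0.037   0.2405]
```

>>> carry_out(
  deltas=[
    [[0,0,0.1],0],
    [[0,0,0.2],0],
    [[0,0,0.25],0],
    [[0,0,0.25],0],
  ],
)

```text
t: 13.65
eef_pos: [0.507, -0.0185, 0.2359]
tool_rot: [0.001, 0.867, 0.499, 0.001]
contact_force: [-0.8, 1.5, -2.1]
gripper_width: 0.096
```

>>> carry_out(
  deltas=[
    [[0.26,0.01,0],4],
    [[0.51,0.04,0],8],
    [[0.77,0.08,0],12],
    [[0.77,0.08,0],12],
  ],
)

```text
t: 14.15
eef_pos: [0.5113, -0.0127, 0.2358]
tool_rot: [0.001, 0.914, 0.406, 0.001]
contact_force: [-0.1, -2.3, -0.8]
gripper_width: 0.098
```

```bash
python3 - <<'E'
from h import *
conv([])
p,R,o=pose(); print(o["torque"],p-R[:,2]*.002+R[:,1]*.037)
a=read_camera("side")[130:220,230:350,::-1]; 
cv2.imwrite("pics/g6.png",cv2.resize(a,(800,600),interpolation=cv2.INTER_CUBIC))
g=p-R[:,2]*.002; k=R[:,1]
for n,q in [("foot",g-k*.133),("bend",g+k*.037),("tip",g+k*.037-[0,0,.045]),("head",[.536,-.036,.213])]: print(n,(proj("side",q)-[230,130])*6.667)
E
```

```text
pose [ 0.5113 -0.0127  0.2358] ang 47.91 F [-0.1251 -2.2601 -0.7523] t 14.15
[]
[-0.4742 -0.0027  0.355 ] [ 0.5387 -0.0375  0.2379]
foot [431.6974 491.6919]
bend [375.0689 206.2367]
tip [372.0927 312.5252]
head [376.3542 270.0773]
```

View pics/g6.png

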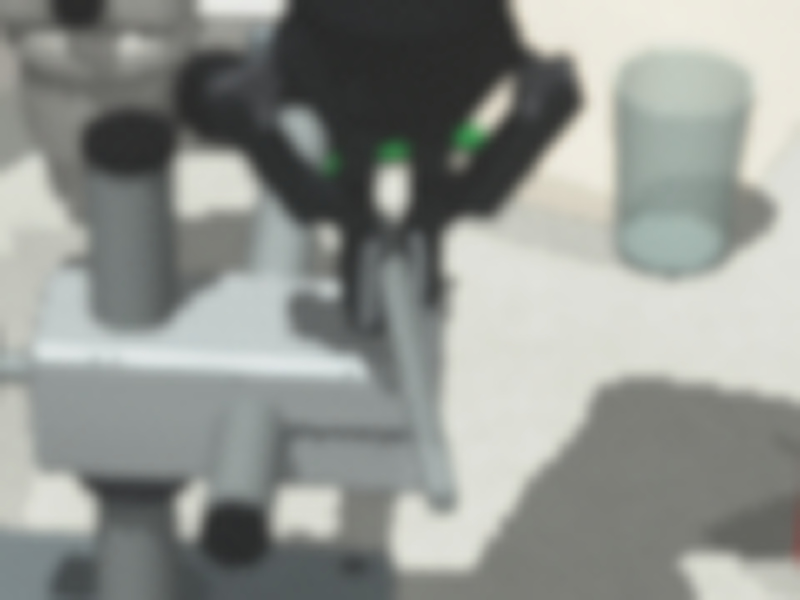

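The wrist now reads +0.36 N m opposing the clockwise turn (about 0.42 N m at the screw's axis), so the key is engaged in the hex. I'll press down to feel for the floor.

>>> carry_out(
  deltas=[
    [[0,0,0.1],0],
    [[0,0,0.2],0],
    [[0,0,0.3],0],
    [[0,0,0.3],0],
  ],
)

```text
t: 14.7
eef_pos: [0.5111, -0.0118, 0.2345]
tool_rot: [0.002, 0.913, 0.407, 0.001]
contact_force: [-8.2, 2.0, 15.0]
gripper_width: 0.099
```

```bash
python3 - <<'E'
from h import *
conv([])
p,R,o=pose(); print(o["torque"],p-R[:,2]*.002+R[:,1]*.037)
E
```

```text
pose [ 0.5111 -0.0118  0.2345] ang 48.05 F [-8.1727  2.0246 14.9611] t 14.7
[]
[-0.3099  1.4152  0.38  ] [ 0.5386 -0.0365  0.2366]
```

Floor contact is firm (15 N up), so the key is fully down. I'll ease off 1 mm and drive clockwise about the screw axis.

>>> carry_out(
  deltas=[
    [[0.13,0,-0.1],2],
    [[0.26,0.01,-0.1],4],
    [[0.38,0.02,-0.1],6],
    [[0.51,0.04,-0.1],8],
    [[0.64,0.06,-0.1],10],
    [[0.77,0.08,-0.1],12],
    [[0.9,0.11,-0.1],14],
    [[1.02,0.14,-0.1],16],
    [[1.14,0.18,-0.1],18],
    [[1.27,0.22,-0.1],20],
  ],
)

```text
t: 15.95
eef_pos: [0.5207, -0.0046, 0.2351]
tool_rot: [0.002, 0.971, 0.241, 0.0]
contact_force: [-1.1, -6.8, -1.4]
gripper_width: 0.096
```

```bash
cat >> h.py <<'E'
def st():
    p,R,o=pose(); B=p-R[:,2]*.002+R[:,1]*.037; F=o["contact_force"]; r=p-np.array([.5388,-.037,0])
    print("p",p,"phi",np.degrees(np.arctan2(-R[1,1],-R[0,1])).round(2),"F",F,"tau",o["torque"],"Ms",round(o["torque"][2]+r[0]*F[1]-r[1]*F[0],3),"bend",B,"w",o["gripper_width"])
E
python3 -c "
from h import *
st()"
```

```text
p [ 0.5207 -0.0046  0.2351] phi 117.89 F [-1.0732 -6.7763 -1.3562] tau [-1.3448  0.3086  0.3246] Ms 0.482 bend [ 0.538  -0.0372  0.2373] w 0.09637383831306603
```

>>> carry_out(
  deltas=[
    [[0.13,0,0],2],
    [[0.26,0.01,0],4],
    [[0.38,0.02,0],6],
    [[0.51,0.04,0],8],
    [[0.64,0.06,0],10],
    [[0.64,0.06,0],10],
  ],
)

```text
t: 16.7
eef_pos: [0.5265, -0.0021, 0.2351]
tool_rot: [0.002, 0.988, 0.155, 0.0]
contact_force: [-2.3, -4.2, 1.1]
gripper_width: 0.1
```

```bash
python3 -c "
from h import *
st()"
```

```text
p [ 0.5265 -0.0021  0.2351] phi 107.8 F [-2.2736 -4.2094  1.0931] tau [-1.0608  0.5203  0.3011] Ms 0.432 bend [ 0.5378 -0.0373  0.2372] w 0.10004579663545311
```

>>> carry_out(
  deltas=[
    [[0.13,0,0],2],
    [[0.26,0.01,0],4],
    [[0.38,0.02,0],6],
    [[0.38,0.02,0],6],
  ],
)

```text
t: 17.2
eef_pos: [0.53, -0.0011, 0.235]
tool_rot: [0.002, 0.995, 0.102, -0.0]
contact_force: [-2.5, -4.2, 0.3]
gripper_width: 0.098
```

```bash
python3 -c "
from h import *
st()"
```

```text
p [ 0.53   -0.0011  0.235 ] phi 101.72 F [-2.4954 -4.1737  0.2678] tau [-1.1306  0.5079  0.3755] Ms 0.502 bend [ 0.5376 -0.0373  0.2372] w 0.09796363813118529
```

>>> carry_out(
  deltas=[
    [[0.1,0,0],1.5],
    [[0.19,0,0],3],
    [[0.29,0.01,0],4.5],
    [[0.29,0.01,0],4.5],
  ],
)

```text
t: 17.7
eef_pos: [0.5328, -0.0006, 0.235]
tool_rot: [0.002, 0.998, 0.062, -0.0]
contact_force: [-2.7, -4.2, 0.6]
gripper_width: 0.096
```

```bash
python3 -c "
from h import *
st()"
```

```text
p [ 0.5328 -0.0006  0.235 ] phi 97.15 F [-2.6757 -4.1903  0.5611] tau [-1.1142  0.5246  0.3849] Ms 0.508 bend [ 0.5374 -0.0373  0.2371] w 0.09578897818866336
```

>>> carry_out(
  deltas=[
    [[0.1,0,0],1.5],
    [[0.19,0,0],3],
    [[0.19,0,0],3],
  ],
)

```text
t: 18.08
eef_pos: [0.5346, -0.0004, 0.235]
tool_rot: [0.002, 0.999, 0.036, -0.0]
contact_force: [-1.5, -4.8, -0.5]
gripper_width: 0.1
```

```bash
python3 -c "
from h import *
st()"
```

```text
p [ 0.5346 -0.0004  0.235 ] phi 94.08 F [-1.4877 -4.7971 -0.4981] tau [-1.1219  0.4843  0.4181] Ms 0.493 bend [ 0.5372 -0.0373  0.2371] w 0.0996846184439111
```

>>> carry_out(
  deltas=[
    [[0.07,0,0],1],
    [[0.13,0,0],2],
    [[0.13,0,0],2],
  ],
)

```text
t: 18.45
eef_pos: [0.5358, -0.0003, 0.235]
tool_rot: [0.002, 1.0, 0.018, -0.001]
contact_force: [-3.6, -4.2, -0.3]
gripper_width: 0.098
```

```bash
python3 -c "
from h import *
st()"
```

```text
p [ 0.5358 -0.0003  0.235 ] phi 92.03 F [-3.6268 -4.1809 -0.3342] tau [-1.1059  0.5454  0.3747] Ms 0.52 bend [ 0.5372 -0.0373  0.2371] w 0.09811100847620126
```

>>> carry_out(
  deltas=[
    [[0.07,0,0],1],
    [[0.13,0,0],2],
    [[0.13,0,0],2],
  ],
)

```text
t: 18.82
eef_pos: [0.5371, -0.0003, 0.235]
tool_rot: [0.002, 1.0, -0.0, -0.001]
contact_force: [-3.0, -4.3, 0.1]
gripper_width: 0.096
```

```bash
python3 -c "
from h import *
st()"
```

```text
p [ 0.5371 -0.0003  0.235 ] phi 89.99 F [-3.0411 -4.3325  0.1426] tau [-1.1404  0.4877  0.3938] Ms 0.513 bend [ 0.5371 -0.0373  0.2371] w 0.09620915174927196
```

>>> carry_out(
  deltas=[
    [[0.07,0,0],1],
    [[0.13,0,0],2],
    [[0.16,0,0],2.5],
    [[0.16,0,0],2.5],
  ],
)

```text
t: 19.32
eef_pos: [0.5386, -0.0003, 0.235]
tool_rot: [0.002, 1.0, -0.022, -0.001]
contact_force: [-3.1, -4.1, 1.2]
gripper_width: 0.096
```

```bash
python3 -c "
from h import *
st()"
```

```text
p [ 0.5386 -0.0003  0.235 ] phi 87.46 F [-3.1401 -4.1135  1.1781] tau [-1.0927  0.5296  0.4436] Ms 0.56 bend [ 0.537  -0.0372  0.2371] w 0.09575005920142984
```

>>> carry_out(
  deltas=[
    [[0.05,0,0],0.8],
    [[0.1,0,0],1.6],
    [[0.1,0,0],1.6],
  ],
)

```text
t: 19.7
eef_pos: [0.5396, -0.0003, 0.235]
tool_rot: [0.002, 0.999, -0.036, -0.001]
contact_force: [-1.7, -4.9, 0.1]
gripper_width: 0.1
```

```bash
python3 -c "
from h import *
st()"
```

```text
p [ 0.5396 -0.0003  0.235 ] phi 85.84 F [-1.7448 -4.8983  0.1292] tau [-1.0178  0.61    0.4073] Ms 0.467 bend [ 0.5369 -0.0372  0.2371] w 0.10044327416860781
```

>>> carry_out(
  deltas=[
    [[0.05,0,0],0.8],
    [[0.1,0,0],1.6],
    [[0.16,0,0],2.5],
    [[0.16,0,0],2.5],
  ],
)

```text
t: 20.2
eef_pos: [0.5411, -0.0004, 0.235]
tool_rot: [0.002, 0.998, -0.058, -0.001]
contact_force: [-2.5, -4.2, 0.9]
gripper_width: 0.101
```

```bash
python3 -c "
from h import *
st()
read_camera('side')
p,R,o=pose(); g=p-R[:,2]*.002; k=R[:,1]
print('pred foot',proj('side',g-k*.133),'mid',proj('side',g-k*.048))
for q in ('key_foot','key_mid'): print(q,[(np.round(d['centre'],1),round(d['score'],2)) for d in models.spot_in(q,'side')])
"
```

```text
p [ 0.5411 -0.0004  0.235 ] phi 83.33 F [-2.4661 -4.2198  0.9446] tau [-1.1039  0.6171  0.3838] Ms 0.464 bend [ 0.5368 -0.0372  0.2371] w 0.10053594104230848
pred foot [228.6792 187.98  ] mid [258.7811 174.2908]
key_foot [(array([239.8, 439. ]), 0.84), (array([176. , 254.9]), 0.67)]
key_mid [(array([178.6, 253.8]), 0.81), (array([240. , 437.5]), 0.76), (array([174.3, 285.5]), 0.74), (array([201.9, 378.8]), 0.64)]
```

```bash
python3 -c "
from h import *
a=read_camera('side')[130:220,210:330,::-1]
cv2.imwrite('pics/g7.png',cv2.resize(a,(800,600),interpolation=cv2.INTER_CUBIC))
p,R,o=pose(); g=p-R[:,2]*.002; k=R[:,1]
for s in (-.133,-.048,.037): print((proj('side',g+k*s)-[210,130])*6.667)
print((proj('side',[.5375,-.037,.213])-[210,130])*6.667)
"
```

```text
[124.5884 386.5403]
[325.2633 295.2641]
[511.8476 210.397 ]
[508.4342 267.3998]
```

View pics/g7.png

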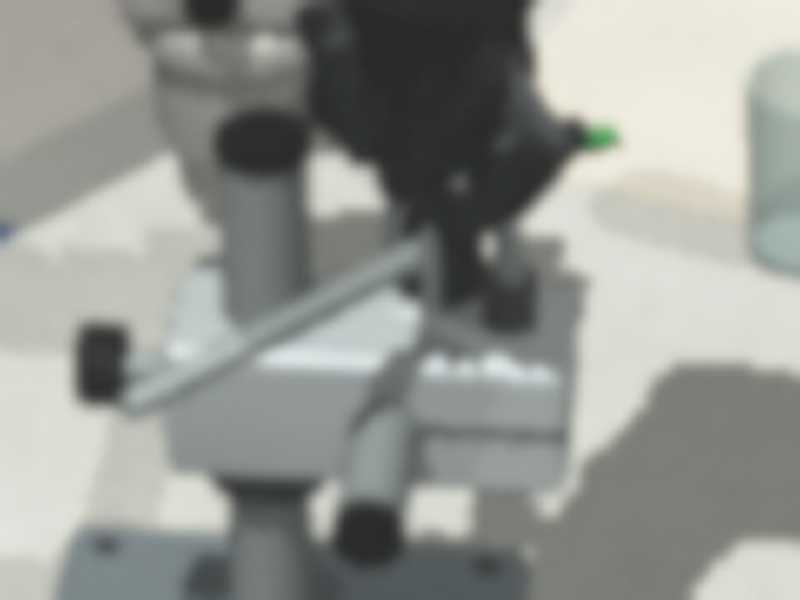

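The short arm is seen entering the screw head ((513,270)) and the foot is at (132,400), against (125,387) predicted. So the key is turning with the tool and still seated. I'll carry on.

>>> carry_out(
  deltas=[
    [[0.05,0,0],0.8],
    [[0.1,0,0],1.6],
    [[0.16,0,0],2.5],
    [[0.16,0,0],2.5],
  ],
)

```text
t: 20.9
eef_pos: [0.5424, -0.0006, 0.2349]
tool_rot: [0.002, 0.997, -0.08, -0.001]
contact_force: [-3.0, -4.9, 0.3]
gripper_width: 0.095
```

```bash
python3 -c "
from h import *
st()"
```

```text
p [ 0.5424 -0.0006  0.2349] phi 80.87 F [-3.043  -4.851   0.3092] tau [-1.0596  0.7352  0.576 ] Ms 0.669 bend [ 0.5365 -0.0371  0.2371] w 0.09498802674617292
```

The moment jumped from about 0.47 to 0.67 N m, so this is likely the stop. I'll take a small confirming step.

>>> carry_out(
  deltas=[
    [[0.04,0,0],0.6],
    [[0.07,0,0],1.2],
    [[0.07,0,0],1.2],
  ],
)

```text
t: 21.28
eef_pos: [0.5429, -0.0006, 0.2349]
tool_rot: [0.002, 0.996, -0.09, -0.001]
contact_force: [-2.5, -4.8, 1.2]
gripper_width: 0.098
```

```bash
python3 -c "
from h import *
st()"
```

```text
p [ 0.5429 -0.0006  0.2349] phi 79.71 F [-2.506  -4.7823  1.1708] tau [-1.1193  0.7048  0.6847] Ms 0.756 bend [ 0.5363 -0.037   0.2371] w 0.09844420928277584
```

>>> carry_out(
  deltas=[
    [[0.05,0,0],0.8],
    [[0.1,0,0],1.6],
    [[0.1,0,0],1.6],
  ],
)

```text
t: 21.65
eef_pos: [0.5436, -0.0007, 0.2349]
tool_rot: [0.003, 0.995, -0.103, -0.002]
contact_force: [-2.7, -4.2, 0.6]
gripper_width: 0.098
```

```bash
python3 -c "
from h import *
st()"
```

```text
p [ 0.5436 -0.0007  0.2349] phi 78.18 F [-2.7262 -4.1664  0.6095] tau [-1.0939  0.7432  0.8651] Ms 0.944 bend [ 0.536  -0.0369  0.2371] w 0.09769320160915132
```

That is the hard stop, at 0.94 N m and climbing. I'll unwind just enough to unload.

>>> carry_out(
  deltas=[
    [[-0.13,0,0],-2],
    [[-0.26,0.01,0],-4],
    [[-0.38,0.02,0],-6],
    [[-0.45,0.03,0],-7],
    [[-0.45,0.03,0],-7],
  ],
)

```text
t: 22.28
eef_pos: [0.5397, -0.0003, 0.2352]
tool_rot: [0.003, 0.999, -0.042, -0.001]
contact_force: [0.6, -3.1, 1.9]
gripper_width: 0.094
```

```bash
python3 -c "
from h import *
st()"
```

```text
p [ 0.5397 -0.0003  0.2352] phi 85.15 F [ 0.6127 -3.0613  1.8629] tau [-1.7417  0.0225  0.3176] Ms 0.292 bend [ 0.5366 -0.0372  0.2374] w 0.09386355361631872
```

>>> carry_out(
  deltas=[
    [[-0.06,0,0],-2],
    [[-0.12,0.01,0],-3.5],
    [[-0.12,0.01,0],-3.5],
  ],
)

```text
t: 22.65
eef_pos: [0.5384, -0.0003, 0.2351]
tool_rot: [0.002, 1.0, -0.012, -0.001]
contact_force: [-1.5, -6.4, -0.8]
gripper_width: 0.096
```

```bash
python3 -c "
from h import *
st()"
```

```text
p [ 0.5384 -0.0003  0.2351] phi 88.64 F [-1.4695 -6.3752 -0.7818] tau [-0.986   0.2832  0.0394] Ms 0.096 bend [ 0.5375 -0.0373  0.2372] w 0.0961593240441069
```

Torque is gone. I'll shift 1.5 mm to relieve the side force and pull straight up.

>>> carry_out(
  deltas=[
    [[0,0.15,0],0],
    [[0,0.15,-0.3],-0.5],
    [[0,0.15,-0.7],-0.5],
    [[0,0.15,-1.2],-0.5],
    [[0,0.15,-1.7],-0.5],
    [[0,0.15,-2.2],-0.5],
    [[0,0.15,-3],-0.5],
    [[0,0.15,-4],-0.5],
    [[0,0.15,-5.5],-0.5],
    [[0,0.15,-7],-0.5],
  ],
)

```text
t: 23.9
eef_pos: [0.5387, -0.0014, 0.3064]
tool_rot: [0.002, 1.0, -0.008, -0.001]
contact_force: [0.1, -0.7, -1.1]
gripper_width: 0.098
```

```bash
python3 -c "
from h import *
st()
im=read_camera('side')
p,R,o=pose(); g=p-R[:,2]*.002; k=R[:,1]
for s in (-.133,-.048,.037): print((proj('side',g+k*s)))
print([(np.round(d['centre'],1),round(d['score'],2)) for d in models.spot_in('key_mid','side')])
cv2.imwrite('pics/s8.png',cv2.resize(im[80:230,170:370,::-1],(800,600),interpolation=cv2.INTER_CUBIC))
"
```

```text
p [ 0.5387 -0.0014  0.3064] phi 89.14 F [ 0.1469 -0.6756 -1.1383] tau [-0.0467 -0.0106 -0.0846] Ms -0.09 bend [ 0.5382 -0.0384  0.3086] w 0.09821426102228811
[232.1076 161.8948]
[260.7556 147.0856]
[287.0961 133.4691]
[(array([151.9, 256.6]), 0.7), (array([239.2, 437.4]), 0.55), (array([262. , 327.4]), 0.21)]
```

View pics/s8.png

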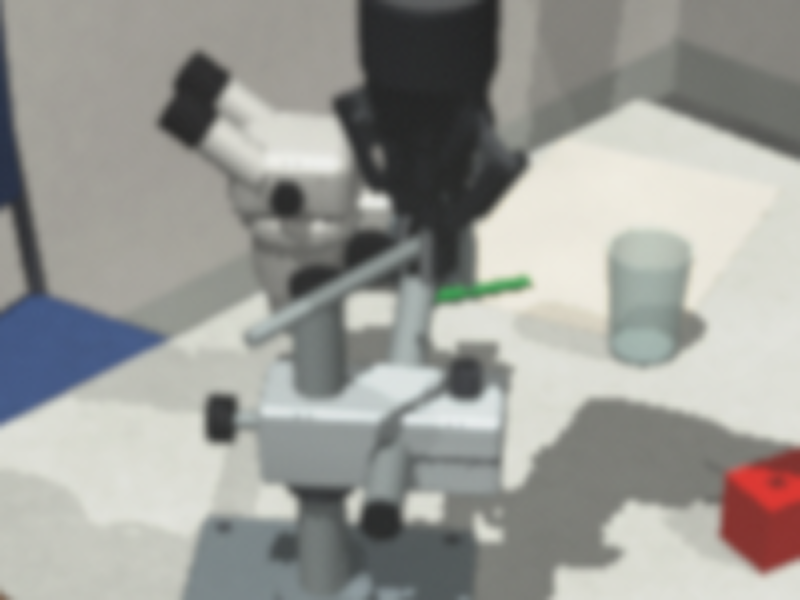

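The key is out (foot at crop (250,335), held level) and the stand, beaker and rack are unmoved. Next, the tray.

```bash
python3 -c "
from h import *
conv([(.405,.2556,.306,74.7-90),(.405,.2556,.052,74.7-90),(.405,.2556,.041,74.7-90)])"
```

```text
pose [ 0.5397 -0.0012  0.3075] ang -0.87 F [ 0.3885 -0.3744 -1.7282] t 24.0
[[[-13.86, -25.47, 0.01], np.float64(14.4)], [[-13.9, -25.59, 25.41], np.float64(14.4)], [[-13.9, -25.6, 26.51], np.float64(14.4)]]
```

>>> carry_out(
  deltas=[
    [[-2.8,-5,0],0],
    [[-5.6,-10,0],0],
    [[-8.4,-15,0],4],
    [[-11.2,-20,0],9],
    [[-13.9,-25.6,0],14.4],
    [[-13.9,-25.6,5],14.4],
    [[-13.9,-25.6,10],14.4],
    [[-13.9,-25.6,15],14.4],
    [[-13.9,-25.6,20],14.4],
    [[-13.9,-25.6,23],14.4],
  ],
)

```text
t: 25.25
eef_pos: [0.4039, 0.2549, 0.0737]
tool_rot: [0.003, 0.991, -0.133, -0.0]
contact_force: [0.2, 0.2, -1.2]
gripper_width: 0.096
```

```bash
python3 -c "
from h import *
conv([(.405,.2556,.052,74.7-90),(.405,.2556,.041,74.7-90)])
read_camera('side'); read_camera('top')
p,R,o=pose(); g=p-R[:,2]*.002; k=R[:,1]
for s in (-.133,-.048): print(proj('side',g+k*s),proj('top',g+k*s))
for c in ('side','top'): print([(np.round(d['centre'],1),round(d['score'],2)) for d in models.spot_in('key_mid',c)])
"
```

```text
pose [0.4039 0.2549 0.0737] ang -15.27 F [ 0.2069  0.2209 -1.2102] t 25.25
[[[0.09, -0.11, 2.17], np.float64(0.0)], [[0.09, -0.11, 3.27], np.float64(0.0)]]
[180.5276 331.3251] [135.1049 265.6015]
[218.9084 314.1211] [167.3267 273.9129]
[(array([318.3, 210.7]), 0.87), (array([245.2, 440.5]), 0.82)]
[(array([357.8, 393.8]), 0.61), (array([282.2, 199.3]), 0.39)]
```

>>> carry_out(
  deltas=[
    [[0,0,0.8],0],
    [[0,0,1.6],0],
    [[0,0,2.2],0],
    [[0,0,2.6],0],
    [[0,0,3],0],
    [[0,0,3.2],0],
    [[0,0,3.2],0],
  ],
  newtons=20,
)

```text
t: 26.32
eef_pos: [0.4049, 0.2559, 0.0443]
tool_rot: [0.002, 0.991, -0.133, 0.001]
contact_force: [0.9, -0.1, -1.3]
gripper_width: 0.1
```

>>> carry_out(
  deltas=[
    [[0,0,0],0],
    [[0,0,0],0],
    [[0,0,0],0],
    [[0,0,0],0],
    [[0,0,0],0],
    [[0,0,0],0],
    [[0,0,-3],0],
    [[0,0,-8],0],
    [[0,0,-14],0],
    [[0,0,-20],0],
  ],
  hand=1,
)

```text
t: 27.58
eef_pos: [0.4043, 0.2566, 0.246]
tool_rot: [0.002, 0.991, -0.133, 0.0]
contact_force: [1.5, 0.0, -0.1]
gripper_width: 0.999
```

>>> carry_out(
  deltas=[
    [[0,3,-3],0],
    [[-3,-6,-3],0],
    [[-6,-11,-3],0],
    [[-9,-16,-3],0],
    [[-12,-21,-3],0],
    [[-12,-21,-3],0],
  ],
)

```text
t: 28.32
eef_pos: [0.3407, 0.4946, 0.2747]
tool_rot: [0.002, 0.992, -0.13, -0.001]
contact_force: [-0.2, 0.1, -0.4]
gripper_width: 1.002
```

```bash
python3 -c "
from h import *
st()
s=read_camera('side');t=read_camera('top')
for c in ('side','top'):
  for q in ('key_mid','beaker','bottle','slides','dish'): print(c,q,[(np.round(d['centre'],1),round(d['score'],2)) for d in models.spot_in(q,c)][:3])
f=lambda im:cv2.resize(im[:,:,::-1],(400,300),interpolation=cv2.INTER_AREA)
g=lambda im:cv2.resize(im[:,:,::-1],(400,300),interpolation=cv2.INTER_CUBIC)
cv2.imwrite('pics/end.png',np.vstack([np.hstack([f(s),f(t)]),np.hstack([g(s[260:410,120:320]),g(t[210:360,90:290])])]))
"
```

```text
p [0.3407 0.4946 0.2747] phi 75.07 F [-0.1746  0.0771 -0.3646] tau [ 0.0131 -0.0078 -0.0032] Ms 0.074 bend [0.3312 0.4588 0.2768] w 1.002055300122562
side key_mid [(array([346.3, 231.2]), 0.59), (array([243.6, 438.1]), 0.59)]
side beaker [(array([156.2, 328.6]), 0.64), (array([347.2, 231.8]), 0.26)]
side bottle [(array([246.6, 169.5]), 0.86), (array([343.5, 225. ]), 0.74)]
side slides [(array([263.8, 329.4]), 0.92)]
side dish [(array([294.6, 120.6]), 0.67)]
top key_mid [(array([356.6, 397.6]), 0.96), (array([286. , 173.1]), 0.86)]
top beaker [(array([167.7, 440.9]), 0.73)]
top bottle [(array([164.7, 205.2]), 0.66), (array([263.5, 409.5]), 0.36)]
top slides [(array([282.4, 296.3]), 0.75), (array([285.5, 173.5]), 0.72)]
top dish [(array([181.6, 149.9]), 0.92)]
```

View pics/end.png

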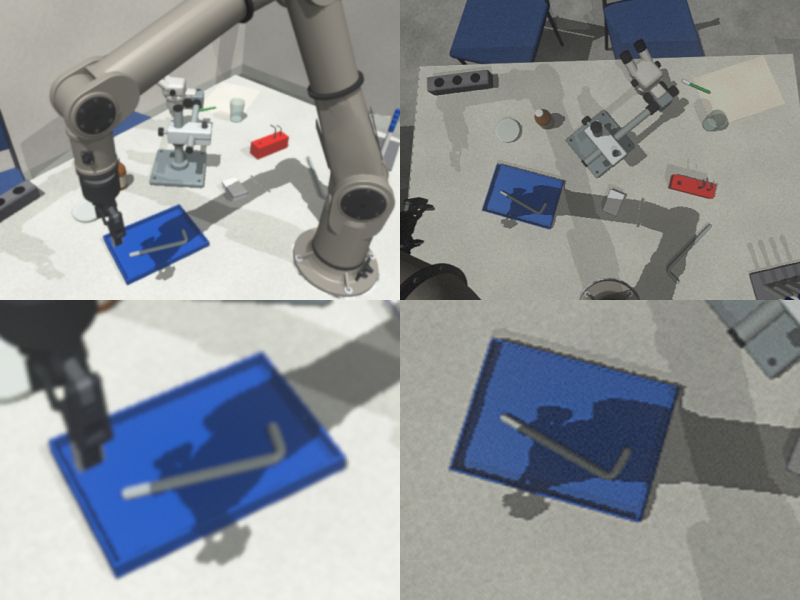

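The key lies flat inside the blue tray (top (173,286), side (231,346)). The beaker, bottle, slide box and dish are at their starting pixels to within a few, the rack hole is empty, and the arm is clear. I'll hand in.

```bash
python3 -c "
from station import bot
print(bot.hand_in())"
```

```text
the job is handed in; nothing more can be done
None
```

The screw is at its hard stop, the big hex key is in the blue tray, and the job was handed in at about 28 s of the 72 s allowed.

**What I did:** I took the standing key out of the red rack. I pivoted it in the pads against the rack hole's edge until the long arm was level, then lowered the short arm into the clamp screw until it met the socket floor (15 N up). The tool then drove the key from about 150° to 78° clockwise. I unwound it until the torque was gone, pulled it straight up and laid it in the tray.

**Last checks:**
- **Hard stop:** the moment about the screw stayed near 0.43–0.56 N m while it turned, then climbed steadily to 0.94 N m over the last few degrees. That is well above the 0.65 N m the screw needs to turn. The screw's own angle could not be seen in the images.
- **Final picture:** the key lies flat in the tray and the rack hole is empty. The robot is clear of everything.
- **Other things on the bench:** the beaker, bottle, slide box and dish are within about 6 pixels of where they started, and the stand and microscope look unmoved.

**What disagreed:**
- The key reached the socket floor about 5 mm lower than the nominal height. I put that down to the key drooping slightly and shifting in the grip.
- The screw's axis was about 2–3 mm farther from the robot than first measured, and I corrected that by feel.

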